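Feed a block under the spring hold-down of a jig

ROBOT

A 7-joint arm with a two-finger parallel gripper is mounted at the origin on the work surface; the furniture and walls round the work are solid. World frame = base frame: x ahead of the robot, y to its left, z up, the work surface at z = 0. Lengths are in m, angles in degrees, forces in N, time in s.
With the tool pointing down it reaches from about 0.35 to 0.9 m from the base axis. Payload 19.9 kg.
Tool frame: the origin (TCP) lies midway between the tips of the shut fingers; the grasp point (between the pads) lies 19 mm behind it; z points along the fingers, y is the line along which they close (so a half turn about z gives the same grasp; the last joint's range is limited). The gripper opens to 85 mm and grips with 20 to 120 N. Pads are 22 mm wide; open, the fingers measure 114 mm over their backs; the gripper's body (76 mm by 85 mm) begins 54 mm behind the grasp point. The pads swing forward as they close: fully open they stand 13 mm farther back than shut.
Start: joints at [-66.492, 23.915, -0.59, 92.452, 0.269, 63.638, -3.037], TCP at [0.273, 0.562, 0.231] pointing down, gripper open.
Joint ranges: [-161.28, 161.28], [-22.2, 115.67], [-73.04, 71.86], [3.21, 147.25], [-68.34, 248.33], [10.77, 114.83], [-161.83, 161.83]. Speed limits (degrees/s): [108.29, 108.29, 136.94, 136.94, 172.46, 172.46, 172.46].

INTERFACE

Orientations are given as [roll, pitch, yaw] about the fixed x, y, z axes, in that order (R = Rz(yaw) Ry(pitch) Rx(roll)).
In Python, from bench import ctrl gives the robot as it stands. The module is installed in compiled form; this text tells all that it offers.
- The arm moves only by the tool play_rows, never from a script. Its argument "moves" is a list of rows, each a list of 2 entries, a list of its own where there are three numbers: the shift along the world's x, y, z in mm, then the turn, a rotation vector about the world's x, y, z in rad. A call has 1 to 20 rows; each row is the pose to reach, as a shift and turn from the pose commanded when the call began; what a row does not reach only later rows make up. A row lasts 1/8 s, in which the tool goes at most 62.5 mm and 10.7 degrees, less where a joint would pass 70% of its speed; a pose out of reach is approached as far as the arm can. A call with a gripper value outside its range is refused whole. "jaw" is the finger opening in mm, from 0 to 85.4, set as the call begins (left out, the last holds). The fingers move at their own pace and stop on an object; the grip force is fixed at half the most. Time passes only in rows, so rows that repeat a pose let the fingers close. It gives the time, the measured TCP pose, the force, the opening and the grip force at its end, in the units of the state.
- ctrl.get_state(): the state, without advancing time (a new reading comes with each control period).
- ctrl.snapshot(name): name is "scene" or "top" or "wrist"; returns the picture (400x640x3 uint8, red, green, blue); there is no depth.
- ctrl.camera_model(name): a dict with "mtx" (3x3 intrinsics, pixels), "camera_from_world" (4x4, takes a point from world to camera coordinates); the wrist camera has in their place "tool_from_camera" (4x4, takes a point from camera to tool coordinates, whose origin is the TCP and whose axes are the flange's). Camera axes: x right, y down, z forward; pixel columns grow to the right and rows downward; lengths in m; the calibration is good to about 2 mm. A picture is of the moment at which its call begins: read the wrist's pose just before it. camera_model takes no time and is no camera call.
- ctrl.finish_job(): hands the job in; it is judged then, once.
The state is a dict: "t": time; "qpos": joint angles; "qd": joint speeds; "effort": joint torques, N m; "ee_pos": TCP position; "tcp_rot": TCP orientation; "wrist_force": force on the tool from outside, world axes, zero at the start; "wrist_torque": the same for the moment, N m; "width": finger opening in m; "gripper_force": force on a finger pad.
Only numpy, scipy, OpenCV 4.12 (cv2) and the standard library are available. Lean on these libraries where they do the work, as an engineer would, in place of code of your own. Each camera call takes 0.05 s, during which the arm holds its last target. There are 200 camera calls.

TASK

Load the flat wooden block into the jig: with one fingertip press down and hold the long aluminium treadle beside the lane, so that the sprung hold-down flap stands open, and with the other fingertip push the block along the lane under the flap until its front end is fully home against the end stop. Then back off, so that the flap springs down onto the block and holds it there. Push only: do not lift or tip the block, and leave the other things where they are.

Things in the scene. Friction and masses are not known exactly. Their poses are not given: they have to be found in the camera images.
- jig: Fixed plywood jig. Origin on the bench (z = 0) below the middle of the flap's front edge, on the lane's centre line; x = feed direction along the lane (about away from the robot), y left, z up. Jig frame, mm: base x -133..67, y -46..85, top (lane floor) z = 10. Lane 52 wide between low fences (inner faces y = +26 and -26, tops z = 18, x -132..65), open towards -x.
- stop (a point): Foot of the end stop's face, a wooden bar across the lane: jig frame x = 52, y = 0, z = 10 mm; bar top z = 28. With the block home against it, the block's centre is at jig x = 15.5 and its rear end stands out in the open at x = -21, so the pushing fingertip never goes under the flap.
- hinge (a point): Point on the flap's hinge line, which runs along the jig's x at y = -40, z = 38 mm (this point x = 0). Posts and rod lie between lane and treadle, up to z = 45, x -122..60.
- flap (a joint): Angle (rad) of the sprung see-saw flap: 0 closed, 0.66 stop. Left of the hinge the aluminium hold-down (jig x 0..45, y -40..21) slopes down over the lane; right of it is the treadle, fixed to it. Pressing the treadle raises the flap: from 0.30 the block passes freely; resting on the block it reads about 0.23. Force at the treadle's middle: about 2 N closed, 4 N at 0.5.
- treadle (a point): Point on the treadle's top: jig frame x = -40, y = -76, z = 40 mm closed (moves with it). Flat plate 4 mm thick, level when closed, beside the lane: x -125..49, from the hinge to y = -95 mm (press at y -60..-90), free above; a fingertip can slide along it in x while holding it down. Here its top is at z = 22 mm at 0.5 rad, 19 mm at 0.62, so fingertips level with it are below the block's top (z = 29).
- pad (a point): Middle of the underside of the flap's black pad, 45 x 14 mm: jig frame 22, 14, 18 mm closed, only 8 mm above the lane's floor and too low for the block; moves with the flap.
- block_mid (a point): Centre of the loose plain flat beech block, 73 long x 47 wide x 19 mm high, about 0.08 kg. It lies flat in the lane in front of the flap with its length along the lane; its own y axis is along its length, z up. Its front end starts 6 to 26 mm short of the flap.
- offcut: Bystander: small wooden offcut 24 x 30 x 22 mm on the jig's left ledge; origin at its underside.
- steel_block: Bystander: steel setting block 26 x 40 x 13 mm on the jig's left ledge; origin at its underside.
- dowel: Bystander: dowel 9 mm thick, 100 mm long, on the bench to the right of the treadle; origin at its underside.
- g_clamp: Bystander: G clamp 98 x 174 x 20 mm lying at the right; origin at its underside.
- tape_measure: Bystander: yellow tape measure 59 x 65 x 31 mm; origin at its underside.
- cork_block: Bystander: cork sanding block 40 x 64 x 27 mm; origin at its underside.
- glue_bottle: Bystander: upright glue bottle 58 mm wide, 158 mm high, at the left; origin at its underside.
Not all that is in view belongs to the job. Leave any blue or pink look-alike of the part that bears block_mid alone.

How it is judged:
By the outcome, as a careful person would: the job done as asked, in the order asked, and still so for the second after the job is handed in, with the robot touching nothing.
It also fails if it takes over 35 s, if anything falls off the work surface, if the arm or the gripper's body presses on something with over 40 N, if the wrist force passes 120 N, or if a joint passes its speed limit or range.

## Working session

There is one attempt and no reset: what is moved stays moved. The work goes in short steps, Python scripts to look and compute and a tool call to move; the robot and the scene stay as the last step left them, time stands still between calls to the robot, and variables do not carry over. Pictures are saved under pics/ and viewed, at most 10 in all, crops included, and the job is handed in when it is done.

Besides the shell and the picture viewer there is one more tool, called after "Call:" as a command line: name --argument value ..., lists and objects as JSON in quotes. play_rows: Moves the arm, as the interface text tells. Its arguments: {"type":"object","properties":{"moves":{"type":"array","items":{"type":"array"}},"jaw":{"type":"number"}},"required":["moves"]}

```bash
mkdir -p pics; python3 - <<'E'
from bench import ctrl
import cv2,numpy as np
np.set_printoptions(precision=4,suppress=True)
for n in("scene","top"):
    cv2.imwrite(f"pics/{n}0.png",ctrl.snapshot(n)[:,:,::-1]); m=ctrl.camera_model(n); print(n,m["mtx"],m["camera_from_world"])
print(ctrl.camera_model("wrist")); s=ctrl.get_state(); print(s)
E
```

```text
scene [[380.6226   0.     326.5384]
 [  0.     380.6226 196.8602]
 [  0.       0.       1.    ]] [[ 0.7755 -0.6313  0.0076 -0.421 ]
 [-0.3619 -0.4545 -0.8139  0.1793]
 [ 0.5173  0.6285 -0.5809  0.9432]
 [ 0.      0.      0.      1.    ]]
top [[463.1583   0.     320.2697]
 [  0.     463.1583 202.2101]
 [  0.       0.       1.    ]] [[-0.0167 -0.9998  0.0054 -0.0698]
 [-0.997   0.0162 -0.0763  0.5293]
 [ 0.0762 -0.0067 -0.9971  1.1642]
 [ 0.      0.      0.      1.    ]]
{'mtx': array([[344.7935,   0.    , 321.161 ],
       [  0.    , 344.7935, 199.9015],
       [  0.    ,   0.    ,   1.    ]]), 'tool_from_camera': array([[ 0.0007, -0.9597, -0.2809,  0.0716],
       [ 1.    ,  0.0006,  0.0004,  0.0003],
       [-0.0002, -0.2809,  0.9597, -0.1418],
       [ 0.    ,  0.    ,  0.    ,  1.    ]])}
{'t': 0.1, 'qpos': array([-66.4913,  23.9443,  -0.5913,  92.4813,   0.2689,  63.639 ,
        -3.037 ]), 'qd': array([-0.07  , -0.1204, -0.053 , -0.0114,  0.0506,  0.076 , -0.0433]), 'effort': array([  0.0021, -86.5807,   0.6809, -43.5633,   0.0194,   0.0051,
         0.0001]), 'ee_pos': array([0.2727, 0.562 , 0.2307]), 'tcp_rot': array([-179.937 ,    0.0042,  154.1143]), 'wrist_force': array([ 0.2406,  0.5168, -0.3392]), 'wrist_torque': array([-0.0203,  0.0169, -0.0304]), 'gripper_force': 0.0, 'width': 0.08511033053661164}
```

View pics/top0.png

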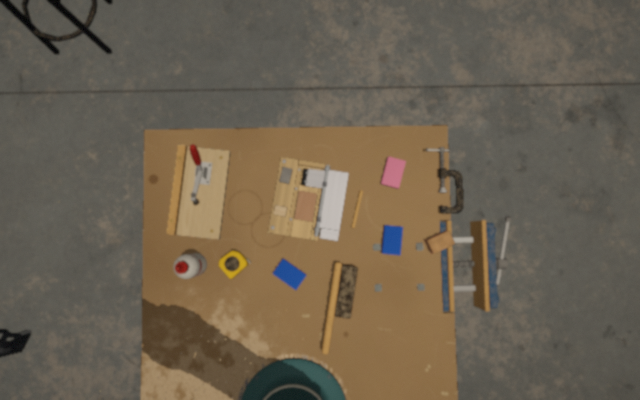

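View pics/scene0.png

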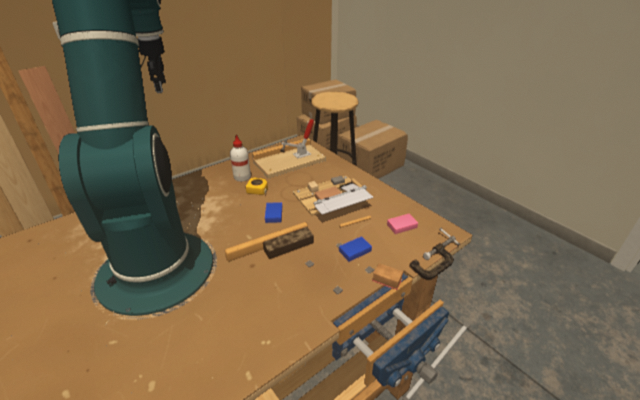

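The top view shows the jig at about (270–348, 158–242). The treadle is the white plate on its right, and the block is near (305, 206). I'll zoom in for corner measurements.

```bash
python3 - <<'E'
import cv2
i=cv2.imread("pics/top0.png")[150:250,260:370]
cv2.imwrite("pics/c1.png",cv2.resize(i,None,fx=6,fy=6,interpolation=cv2.INTER_CUBIC)[:600])
E
```

```text
(no output)
```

View pics/c1.png

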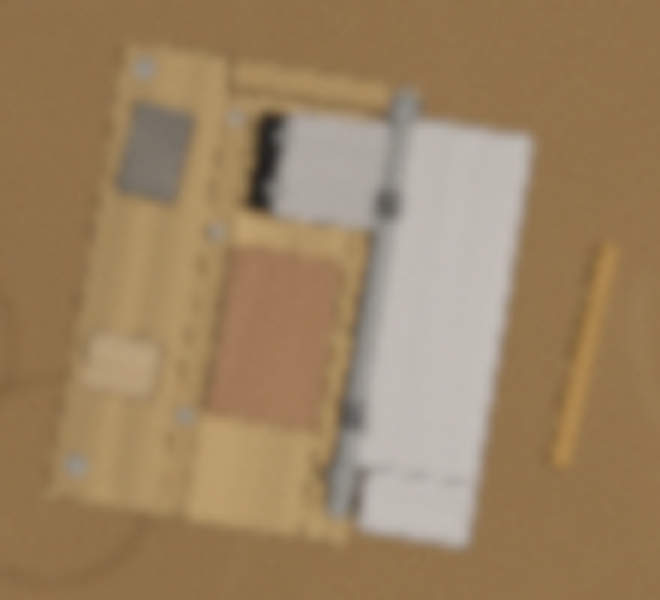

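```bash
cat > h.py <<'E'
from bench import ctrl
import cv2,numpy as np
from scipy.optimize import least_squares
from scipy.spatial.transform import Rotation as R
np.set_printoptions(precision=4,suppress=True)
def J2W(p,P):
    c,s=np.cos(p[2]),np.sin(p[2]); P=np.asarray(P,float)/1000
    return np.c_[p[0]+c*P[:,0]-s*P[:,1],p[1]+s*P[:,0]+c*P[:,1],P[:,2]]
def proj(K,T,W):
    q=(W@T[:3,:3].T+T[:3,3])@K.T; return q[:,:2]/q[:,2:]
def unproj(K,T,uv,z):
    d=np.linalg.inv(K)@np.array([uv[0],uv[1],1]); d=T[:3,:3].T@d; c=-T[:3,:3].T@T[:3,3]
    return c+d*(z-c[2])/d[2]
def W2J(p,w):
    c,s=np.cos(p[2]),np.sin(p[2]); d=(np.asarray(w)[:2]-p[:2])*1000
    return np.array([c*d[0]+s*d[1],-s*d[0]+c*d[1]])
def wristT(s):
    TW=np.eye(4); TW[:3,:3]=R.from_euler("xyz",s["tcp_rot"],degrees=True).as_matrix(); TW[:3,3]=s["ee_pos"]
    return np.linalg.inv(TW@ctrl.camera_model("wrist")["tool_from_camera"])
def fit(K,T,P,uv,x0):
    f=lambda p:(proj(K,T,J2W(p,P))-uv).ravel(); r=least_squares(f,x0); return r.x,r.fun.reshape(-1,2)
E
python3 - <<'E'
from h import *
m=ctrl.camera_model("top");K,T=m["mtx"],m["camera_from_world"]
o=np.array([260,150])
P=[(67,85,10),(-133,85,10),(49,-95,40),(-125,-95,40),(-133,-46,10)]
uv=np.array([(128,45),(50,493),(533,135),(468,547),(345,543)])/6+o
p,r=fit(K,T,P,uv,[.6,-.1,-.17]); print(p,np.degrees(p[2]));print(r)
for c in [(237,248),(345,262),(315,430),(207,413)]: print(W2J(p,unproj(K,T,np.array(c)/6+o,.029)))
for q in [(-90,-42,200)]: print(J2W(p,[q]))
E
```

```text
[ 0.5686 -0.0501 -0.1797] -10.297328420955603
[[-0.3801 -1.0217]
 [-0.5347  0.4118]
 [ 0.1827  0.3555]
 [ 0.0482 -0.1683]
 [ 0.6759  0.3916]]
[-16.6563  21.3284]
[-15.0841 -24.8046]
[-87.363  -23.9024]
[-87.6923  22.2261]
[[ 0.4725 -0.0753  0.2   ]]
```

Call:
play_rows --jaw 68 --moves '[[[50,-60,0],[0,0,0.05]],[[70,-120,0],[0,0,0.1]],[[90,-180,0],[0,0,0.15]],[[110,-240,0],[0,0,0.2]],[[125,-300,0],[0,0,0.25]],[[140,-360,0],[0,0,0.272]],[[150,-420,0],[0,0,0.272]],[[160,-480,0],[0,0,0.272]],[[170,-540,0],[0,0,0.272]],[[180,-600,0],[0,0,0.272]],[[180,-633,0],[0,0,0.272]],[[180,-633,0],[0,0,0.272]],[[180,-633,0],[0,0,0.272]],[[180,-633,0],[0,0,0.272]]]'

```text
t: 1.85
ee_pos: [0.4529, -0.0696, 0.2312]
tcp_rot: [180.0, -0.0, 169.8]
wrist_force: [0.9, -0.3, -0.4]
width: 0.0681
gripper_force: 0.0
```

```bash
python3 - <<'E'
from h import *
s=ctrl.get_state(); i=ctrl.snapshot("wrist")[:,:,::-1]; cv2.imwrite("pics/w1.png",i)
print(s["t"],s["ee_pos"],s["tcp_rot"],s["width"],s["wrist_force"],s["qpos"])
np.savez("w1.npz",T=wristT(s))
E
```

```text
1.85 [ 0.4529 -0.0696  0.2312] [179.9941  -0.0095 169.7989] 0.06806039739821645 [ 0.886  -0.2615 -0.3522] [-16.2287   6.7205  22.8292 115.8643  -3.0774  57.9836  87.8916]
```

View pics/w1.png

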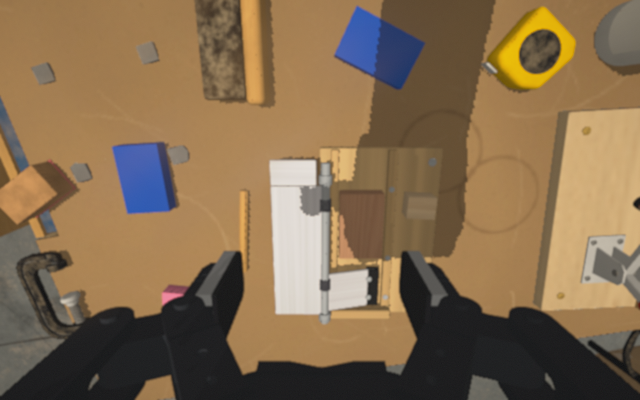

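The wrist view is turned half round, with the robot towards the top. The treadle is at (270–322, 158–315), the block at (340–383, 190–260) and the flap pad near (373, 285). I'll zoom in to refine these.

```bash
python3 - <<'E'
import cv2
i=cv2.imread("pics/w1.png")[140:335,255:455]
cv2.imwrite("pics/c2.png",cv2.resize(i,None,fx=3,fy=3,interpolation=cv2.INTER_CUBIC))
E
```

```text
(no output)
```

View pics/c2.png

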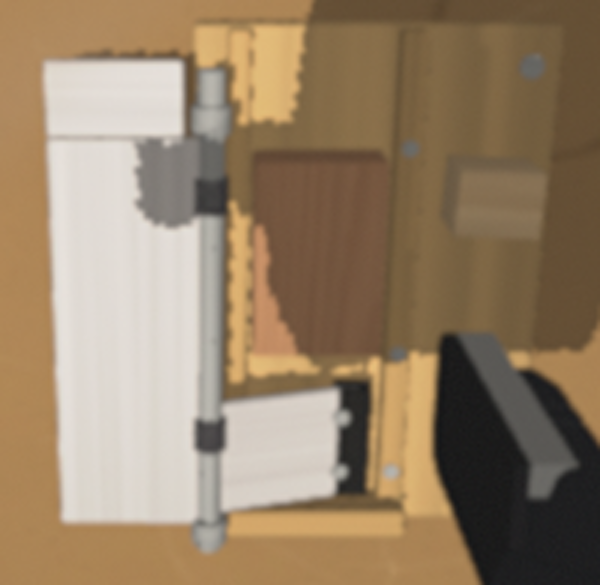

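```bash
python3 - <<'E'
from h import *
K=ctrl.camera_model("wrist")["mtx"];T=np.load("w1.npz")["T"]
o=np.array([255,140])
P=[(-133,85,10),(-133,-46,10),(49,-95,40),(-125,-95,40)]
uv=np.array([(562,25),(196,23),(62,522),(44,62)])/3+o
p,r=fit(K,T,P,uv,[.57,-.05,-.18]); print(p,np.degrees(p[2]));print(r)
for q in (p,[.5686,-.0501,-.1797]):
  for c in [(255,160),(384,160),(384,350),(252,355)]: print(W2J(np.array(q),unproj(K,T,np.array(c)/3+o,.029)))
  print("tcp",W2J(np.array(q),[.4529,-.0696]))
E
```

```text
[ 0.5698 -0.0454 -0.1795] -10.286113802849998
[[ 1.8209 -0.2174]
 [-0.8227  0.1857]
 [-0.3407  0.9651]
 [-0.6266 -0.4965]]
[-88.701  -24.7002]
[-88.7926  19.7597]
[-17.1196  23.5248]
[-15.0288 -24.5046]
tcp [-110.7047  -44.7263]
[-88.3514 -19.8357]
[-88.4507  24.6242]
[-16.7784  28.4018]
[-14.6792 -19.6273]
tcp [-110.3516  -39.8656]
```

```bash
python3 - <<'E'
from h import *
K=ctrl.camera_model("wrist")["mtx"];T=np.load("w1.npz")["T"]
m=ctrl.camera_model("top");Kt,Tt=m["mtx"],m["camera_from_world"]
o=np.array([255,140]);ot=np.array([260,150])
q=np.array([.5692,-.048,-.1796])
print("W rod",[W2J(q,unproj(K,T,np.array(c)/3+o,.038)) for c in[(211,90),(208,520)]])
print("T rod",[W2J(q,unproj(Kt,Tt,np.array(c)/6+ot,.038)) for c in[(405,100),(342,495)]])
print("W treadle edge",[W2J(q,unproj(K,T,np.array(c)/3+o,.040)) for c in[(62,522),(44,62)]])
print("T treadle edge",[W2J(q,unproj(Kt,Tt,np.array(c)/6+ot,.040)) for c in[(533,135),(468,547)]])
print("W left fence inner top",[W2J(q,unproj(K,T,np.array(c)/3+o,.018)) for c in[(403,30),(378,490)]])
print("T left fence",[W2J(q,unproj(Kt,Tt,np.array(c)/6+ot,.018)) for c in[(233,70),(190,510)]])
E
```

```text
W rod [array([-114.8555,  -37.42  ]), array([ 48.3072, -37.6214])]
T rod [array([ 55.7583, -40.9671]), array([-112.8621,  -41.8006])]
W treadle edge [array([ 47.8952, -91.8668]), array([-124.3763,  -91.7122])]
T treadle edge [array([ 49.5545, -96.5968]), array([-125.6983,  -97.1221])]
W left fence inner top [array([-131.9022,   28.6034]), array([48.3704, 29.2136])]
T left fence [array([59.6568, 34.1752]), array([-129.3952,   20.9321])]
```

The two cameras agree to about ±2.5 mm. Rear of block is at jig x ≈ -88, and the TCP is already over (-110, -42), so I can descend.

Call:
play_rows --moves '[[[0,0,-50],[0,0,0]],[[0,0,-100],[0,0,0]],[[0,0,-145],[0,0,0]],[[0,0,-175],[0,0,0]],[[0,0,-183],[0,0,0]],[[0,0,-183],[0,0,0]],[[0,0,-183],[0,0,0]]]'

```text
t: 2.78
ee_pos: [0.4536, -0.0706, 0.0494]
tcp_rot: [180.0, 0.1, 169.7]
wrist_force: [0.2, 0.0, 0.1]
width: 0.0681
gripper_force: 0.0
```

```bash
python3 - <<'E'
from h import *
s=ctrl.get_state(); i=ctrl.snapshot("wrist")[:,:,::-1]; cv2.imwrite("pics/w2.png",i)
print(s["t"],s["ee_pos"],s["tcp_rot"],s["width"],s["wrist_force"])
np.savez("w2.npz",T=wristT(s))
E
```

```text
2.775 [ 0.4536 -0.0706  0.0494] [179.977    0.1039 169.7133] 0.068114847580106 [0.1717 0.041  0.1257]
```

View pics/w2.png

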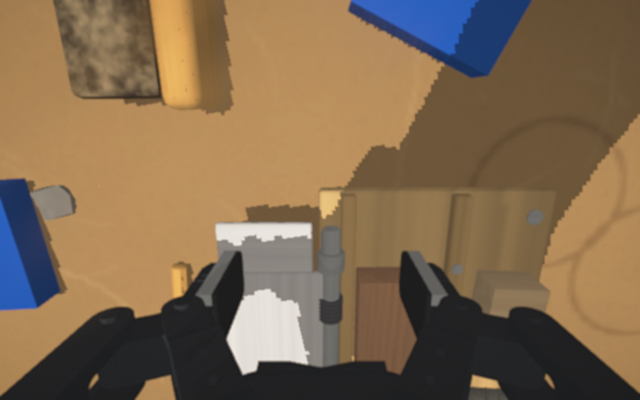

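```bash
python3 - <<'E'
from h import *
K=ctrl.camera_model("wrist")["mtx"];T=np.load("w2.npz")["T"]
q=np.array([.5692,-.048,-.1796])
f=lambda c,z:W2J(q,unproj(K,T,c,z/1000))
print("treadle corners",f((217,224),40),f((312,223),40))
print("rod",f((331,235),38))
print("base rear R,L",f((320,189),10),f((555,191),10))
print("fence L inner, R inner",f((450,194),18),f((354,194),18),"block rear",f((357,270),29),f((400,270),29))
print("tcp",W2J(q,[.4536,-.0706]))
for x in(-10,0,10):
  for y in(-34,34): 
    W=np.array([.4536,-.0706,.057]); a=np.radians(169.7); 
    print(x,y,proj(K,T,(W+np.array([np.cos(a)*x+np.sin(a)*y,np.sin(a)*x-np.cos(a)*y,0])/1000)[None]))
E
```

```text
treadle corners [-125.226   -90.9917] [-125.7438  -46.6816]
rod [-118.9192  -37.7097]
base rear R,L [-134.2935  -43.0279] [-133.2425   84.745 ]
fence L inner, R inner [-133.727    24.7112] [-133.6993  -25.2999] block rear [-95.632  -23.6947] [-95.6406  -1.2694]
tcp [-109.7034  -42.8868]
-10 -34 [[242.7976 291.9999]]
-10 34 [[397.2917 292.068 ]]
0 -34 [[241.3309 271.5374]]
0 34 [[398.7575 271.6152]]
10 -34 [[239.8073 250.2828]]
10 34 [[400.2801 250.371 ]]
```

The finger lane and treadle positions check out: fences at ±25, and about 10 mm clear behind the block. Next I press down in steps.

Call:
play_rows --moves '[[[0,0,-6],[0,0,0]],[[0,0,-12],[0,0,0]],[[0,0,-18],[0,0,0]],[[0,0,-22],[0,0,0]],[[0,0,-22],[0,0,0]]]'

```text
t: 3.45
ee_pos: [0.4528, -0.0707, 0.026]
tcp_rot: [-180.0, -0.0, 169.7]
wrist_force: [-0.2, 0.5, 2.7]
width: 0.0679
gripper_force: 0.9
```

Call:
play_rows --moves '[[[0,0,-4],[0,0,0]],[[0,0,-8],[0,0,0]],[[0,0,-10],[0,0,0]],[[0,0,-10],[0,0,0]],[[0,0,-10],[0,0,0]]]'

```text
t: 4.08
ee_pos: [0.4528, -0.0708, 0.0163]
tcp_rot: [-180.0, 0.0, 169.7]
wrist_force: [-0.4, -0.5, 2.4]
width: 0.068
gripper_force: 1.2
```

```bash
python3 - <<'E'
from h import *
s=ctrl.get_state(); 
print(s["ee_pos"],s["wrist_force"],s["width"])
i=ctrl.snapshot("wrist")[:,:,::-1];t=ctrl.snapshot("scene")[:,:,::-1]
c=cv2.resize(t[160:235,270:395],None,fx=5,fy=5,interpolation=cv2.INTER_CUBIC)[:,:640]
i=cv2.resize(i[180:,:],(640,220))
cv2.imwrite("pics/m3.png",np.vstack([i,np.pad(c,((0,0),(0,640-c.shape[1]),(0,0)))]))
E
```

```text
[ 0.4528 -0.0708  0.0163] [-0.4237 -0.5205  2.3979] 0.06803910647607482
```

View pics/m3.png

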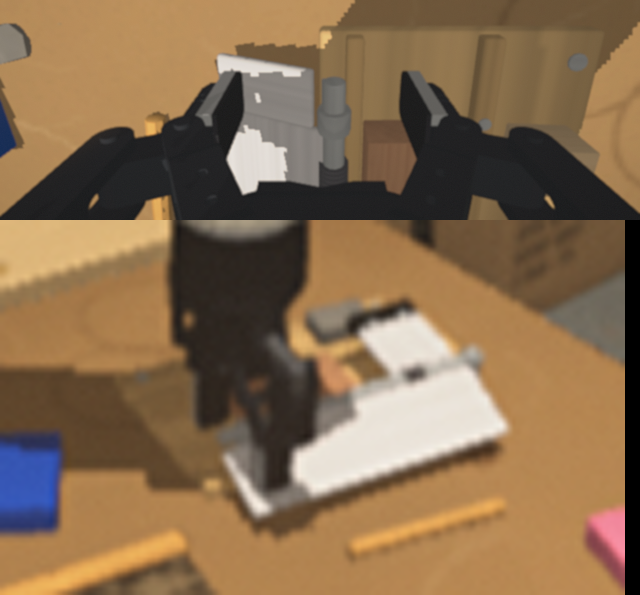

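The treadle is tilted. Its rear right corner is at (218, 235) in the wrist view and the lifted flap shows in the scene view. I'll estimate the angle.

```bash
python3 - <<'E'
from h import *
s=ctrl.get_state();T=wristT(s);K=ctrl.camera_model("wrist")["mtx"]
q=np.array([.5692,-.048,-.1796])
for th in (0,.2,.3,.4,.5,.6):
  P=[(-125,-40-d*np.cos(th)-2*np.sin(th),38-d*np.sin(th)+2*np.cos(th)) for d in(55,6)]
  print(th,proj(K,T,J2W(q,P)).round(1).tolist(), "tip z at y-76",40-36*np.sin(th))
print(proj(K,T,J2W(q,[(-133,-46,10),(-133,85,10)])))
E
```

```text
0 [[181.9, 257.1], [312.5, 257.1]] tip z at y-76 40.0
0.2 [[194.1, 245.2], [311.8, 255.7]] tip z at y-76 32.8479040913778
0.3 [[201.4, 240.0], [311.8, 255.0]] tip z at y-76 29.36127256019178
0.4 [[209.3, 235.3], [311.9, 254.2]] tip z at y-76 25.980939676888582
0.5 [[217.7, 231.0], [312.1, 253.5]] tip z at y-76 22.740680610248692
0.6 [[226.5, 227.2], [312.5, 252.8]] tip z at y-76 19.672870957778727
[[313.9722 211.7556]
 [603.5523 211.8535]]
```

Call:
play_rows --moves '[[[0,0,-2],[0,0,0]],[[0,0,-3],[0,0,0]],[[4,-0.7,-3],[0,0,0]],[[8,-1.4,-3],[0,0,0]],[[12,-2.1,-3],[0,0,0]],[[16,-2.9,-3],[0,0,0]],[[20,-3.6,-3],[0,0,0]],[[24,-4.3,-3],[0,0,0]],[[28,-5.1,-3],[0,0,0]],[[32,-5.8,-3],[0,0,0]],[[36,-6.5,-3],[0,0,0]],[[40,-7.3,-3],[0,0,0]],[[40,-7.3,-3],[0,0,0]]]'

```text
t: 5.8
ee_pos: [0.4935, -0.0781, 0.0134]
tcp_rot: [-180.0, 0.1, 169.7]
wrist_force: [-0.5, -1.2, 1.5]
width: 0.068
gripper_force: 1.3
```

```bash
python3 - <<'E'
from h import *
s=ctrl.get_state(); 
print(s["ee_pos"],s["wrist_force"],s["width"])
i=ctrl.snapshot("wrist")[:,:,::-1];t=ctrl.snapshot("scene")[:,:,::-1];u=ctrl.snapshot("top")[:,:,::-1]
f=lambda a,k:cv2.resize(a,None,fx=k,fy=k,interpolation=cv2.INTER_CUBIC)
c=f(t[160:235,290:390],4);d=f(u[150:225,265:365],4)
i=cv2.resize(i[150:,:],(800,300))
cv2.imwrite("pics/m4.png",np.vstack([i,np.hstack([c,d])]))
E
```

```text
[ 0.4935 -0.0781  0.0134] [-0.5289 -1.2046  1.5446] 0.06795670501028775
```

View pics/m4.png

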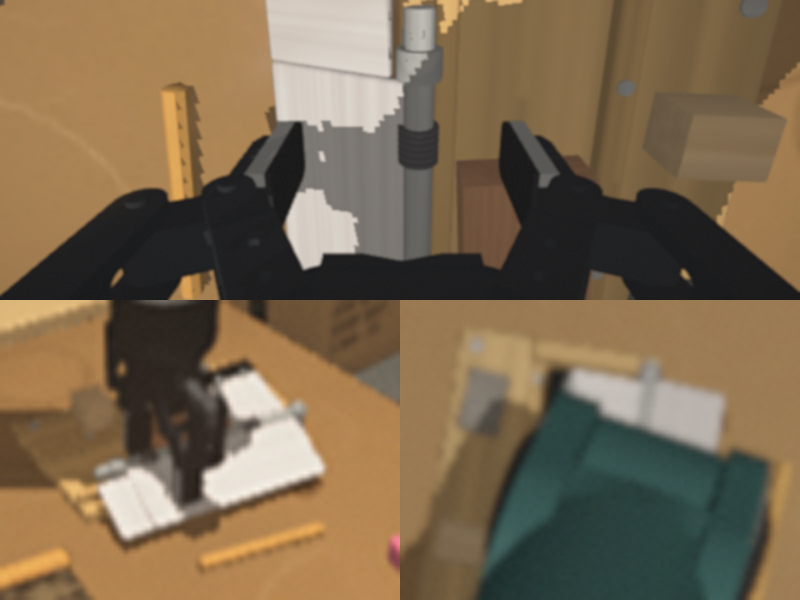

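The flap is still up, and the block's rear edge (wrist crop about (480, 162)) now sits at the fingertip, so it is being pushed. Continuing.

Call:
play_rows --moves '[[[4,-0.7,0],[0,0,0]],[[8,-1.4,0],[0,0,0]],[[12,-2.1,0],[0,0,0]],[[16,-2.9,0],[0,0,0]],[[20,-3.6,0],[0,0,0]],[[24,-4.3,0],[0,0,0]],[[27,-4.9,0],[0,0,0]],[[29,-5.2,0],[0,0,0]],[[29,-5.2,0],[0,0,0]]]'

```text
t: 7.08
ee_pos: [0.5221, -0.0833, 0.0133]
tcp_rot: [-180.0, 0.0, 169.7]
wrist_force: [0.2, -1.3, 2.5]
width: 0.0681
gripper_force: 1.3
```

Call:
play_rows --moves '[[[1,-0.2,0],[0,0,0]],[[2,-0.4,0],[0,0,0]],[[3,-0.5,0],[0,0,0]],[[4,-0.7,0],[0,0,0]],[[4,-0.7,0],[0,0,0]]]'

```text
t: 7.7
ee_pos: [0.526, -0.084, 0.0133]
tcp_rot: [-180.0, 0.0, 169.7]
wrist_force: [-1.4, -1.0, 2.0]
width: 0.068
gripper_force: 1.4
```

Call:
play_rows --moves '[[[1,-0.2,0],[0,0,0]],[[2,-0.4,0],[0,0,0]],[[2,-0.4,0],[0,0,0]]]'

```text
t: 8.07
ee_pos: [0.528, -0.0844, 0.0133]
tcp_rot: [-180.0, 0.0, 169.7]
wrist_force: [-2.1, -0.3, 1.8]
width: 0.068
gripper_force: 1.3
```

Call:
play_rows --moves '[[[1,-0.2,0],[0,0,0]],[[2,-0.4,0],[0,0,0]],[[2,-0.4,0],[0,0,0]]]'

```text
t: 8.45
ee_pos: [0.5292, -0.0845, 0.0131]
tcp_rot: [180.0, -0.1, 169.7]
wrist_force: [-6.1, 1.1, 5.5]
width: 0.0681
gripper_force: 4.1
```

Call:
play_rows --moves '[[[1,-0.2,0],[0,0,0]],[[1,-0.2,0],[0,0,0]]]'

```text
t: 8.7
ee_pos: [0.5294, -0.0845, 0.0129]
tcp_rot: [180.0, -0.2, 169.7]
wrist_force: [-11.5, 1.4, 8.4]
width: 0.0682
gripper_force: 6.5
```

Call:
play_rows --moves '[[[1,-0.2,0],[0,0,0]],[[1,-0.2,0],[0,0,0]]]'

```text
t: 8.95
ee_pos: [0.5295, -0.0845, 0.0127]
tcp_rot: [180.0, -0.3, 169.7]
wrist_force: [-16.0, 2.8, 12.6]
width: 0.0678
gripper_force: 9.3
```

The block is firmly home: TCP stopped at jig x ≈ -33, so the rear end is at ≈ -21.7. Now I back off, then lift.

Call:
play_rows --moves '[[[-3,0.5,0],[0,0,0]],[[-7,1.3,0],[0,0,0]],[[-12,2.2,0],[0,0,0]],[[-12,2.2,0],[0,0,0]],[[-12,2.2,6],[0,0,0]],[[-12,2.2,12],[0,0,0]],[[-12,2.2,18],[0,0,0]],[[-12,2.2,26],[0,0,0]],[[-12,2.2,50],[0,0,0]],[[-30,5,90],[0,0,0]],[[-60,10,140],[0,0,0]],[[-100,17,180],[0,0,0]],[[-100,17,200],[0,0,0]],[[-100,17,200],[0,0,0]],[[-100,17,200],[0,0,0]]]'

```text
t: 10.82
ee_pos: [0.4317, -0.0681, 0.2128]
tcp_rot: [-180.0, -0.0, 169.7]
wrist_force: [0.3, -1.0, -0.8]
width: 0.068
gripper_force: 0.0
```

```bash
python3 - <<'E'
from h import *
s=ctrl.get_state(); i=ctrl.snapshot("wrist")[:,:,::-1]
T=wristT(s);K=ctrl.camera_model("wrist")["mtx"];q=np.array([.5692,-.048,-.1796])
c=proj(K,T,J2W(q,[(-30,-10,20)]))[0]; print(s["t"],s["ee_pos"],c,s["wrist_force"])
x,y=int(c[0])-130,int(c[1])-110; x=max(x,0);y=max(y,0)
print(x,y); print(proj(K,T,J2W(q,[(-21,0,29),(52,0,28),(0,0,31),(22,14,29)])))
cv2.imwrite("pics/c5.png",cv2.resize(i[y:y+200,x:x+260],None,fx=3,fy=3,interpolation=cv2.INTER_CUBIC))
E
```

```text
10.825 [ 0.4317 -0.0681  0.2128] [352.6653 267.3896] [ 0.3314 -0.9533 -0.8196]
222 157
[[362.6714 279.1117]
 [360.326  337.1865]
 [362.2127 297.6864]
 [374.1644 314.4498]]
```

View pics/c5.png

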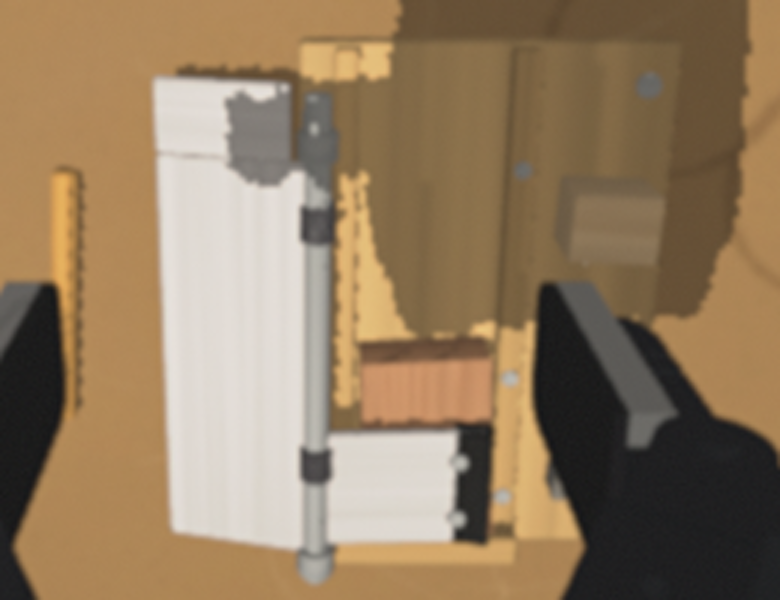

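The flap is resting on the block with its rear end just showing, but the rear edge looks slightly skewed. I'll measure it numerically.

```bash
python3 - <<'E'
from h import *
s=ctrl.get_state(); T=wristT(s);K=ctrl.camera_model("wrist")["mtx"];q=np.array([.5692,-.048,-.1796])
I=np.mean([ctrl.snapshot("wrist").astype(float) for _ in range(3)],0)
for u in (346,352,358,364,370,376,382):
  print(u,[tuple(int(a) for a in I[v,u]) for v in range(266,284)])
cv2.imwrite("pics/w6.png",I[:,:,::-1])
E
```

```text
346 [(227, 188, 122), (227, 188, 122), (228, 189, 123), (224, 182, 119), (194, 154, 101), (141, 111, 75), (107, 81, 59), (105, 77, 57), (111, 82, 60), (116, 86, 63), (120, 88, 65), (127, 94, 69), (151, 110, 79), (182, 132, 95), (201, 146, 104), (205, 149, 106), (204, 149, 106), (204, 149, 106)]
352 [(220, 180, 116), (220, 180, 116), (221, 180, 117), (215, 172, 111), (175, 139, 91), (124, 96, 66), (101, 75, 55), (103, 76, 56), (107, 79, 58), (106, 78, 58), (102, 76, 56), (117, 86, 63), (156, 114, 81), (190, 137, 97), (203, 147, 104), (206, 148, 105), (205, 148, 105), (204, 148, 105)]
358 [(133, 108, 71), (146, 118, 78), (162, 131, 86), (166, 133, 87), (141, 112, 75), (110, 84, 59), (100, 74, 55), (102, 75, 56), (105, 78, 57), (112, 82, 60), (118, 87, 63), (137, 100, 72), (170, 124, 88), (195, 141, 100), (203, 147, 104), (204, 148, 105), (204, 147, 104), (204, 148, 104)]
364 [(128, 104, 70), (129, 105, 70), (133, 107, 72), (136, 108, 73), (125, 96, 67), (106, 80, 58), (102, 76, 56), (107, 79, 58), (112, 83, 61), (117, 86, 63), (122, 90, 66), (141, 103, 74), (175, 126, 90), (197, 142, 1
[... 362 characters left out ...]
]
376 [(137, 111, 74), (137, 110, 74), (131, 106, 71), (114, 90, 62), (99, 75, 54), (97, 71, 53), (102, 76, 56), (106, 79, 57), (110, 82, 60), (114, 84, 62), (131, 96, 70), (160, 117, 83), (186, 134, 95), (196, 140, 99), (198, 142, 101), (197, 141, 100), (197, 141, 100), (196, 140, 99)]
382 [(233, 195, 126), (234, 197, 127), (222, 177, 115), (176, 139, 91), (127, 98, 68), (104, 78, 57), (106, 78, 57), (110, 81, 60), (114, 84, 61), (116, 86, 62), (133, 98, 70), (170, 124, 88), (196, 142, 101), (203, 147, 105), (203, 147, 104), (203, 147, 104), (204, 148, 105), (205, 148, 105)][ WARN:0@0.889] global loadsave.cpp:1063 imwrite_ Unsupported depth image for selected encoder is fallbacked to CV_8U.
```

```bash
python3 - <<'E'
from h import *
s=ctrl.get_state(); T=wristT(s);K=ctrl.camera_model("wrist")["mtx"];q=np.array([.5692,-.048,-.1796])
I=cv2.imread("pics/w6.png").astype(float)[:,:,2]
def edge(u,a,b):
    col=I[a:b,u-1:u+2].mean(1); g=np.abs(np.diff(col)); k=g.argmax(); w=g[max(k-2,0):k+3]; return a+.5+max(k-2,0)+(w*np.arange(len(w))).sum()/w.sum()
def show(n,us,a,b,z):
    for u in us:
        v=edge(u,a,b); print(n,u,round(v,2),W2J(q,unproj(K,T,(u,v),z/1000)))
show("blocktop",range(346,386,4),274,283,29)
show("blockbot",[346,350,354,382],266,274,10)
show("baserear",[326,340,350,370,390,420,440],164,176,10)
show("treadlerear",range(276,300,6),176,190,40)
show("stopfront",[340,355,370,385],333,341,28)
show("stopback",[340,355,370,385],341,350,28)
show("flapfront",[335,345,355,365,372],293,306,34)
E
```

```text
blocktop 346 278.37 [-22.3015 -17.9069]
blocktop 350 278.19 [-22.5128 -13.7007]
blocktop 354 277.8 [-22.9798  -9.5028]
blocktop 358 277.63 [-23.1814  -5.3   ]
blocktop 362 277.58 [-23.2388  -1.0937]
blocktop 366 277.52 [-23.3066   3.1119]
blocktop 370 277.2 [-23.6888   7.3044]
blocktop 374 276.68 [-24.2952  11.4847]
blocktop 378 276.7 [-24.2796  15.6899]
blocktop 382 276.71 [-24.2641  19.8952]
blockbot 346 270.51 [-21.4444 -16.5835]
blockbot 350 270.35 [-21.649  -12.1628]
blockbot 354 270.26 [-21.7505  -7.7406]
blockbot 382 269.22 [-23.0444  23.1661]
baserear 326 171.15 [-133.2244  -39.1821]
baserear 340 173.84 [-130.4469  -24.9179]
baserear 350 171.15 [-133.2287  -14.8036]
baserear 370 170.61 [-133.8016    5.4881]
baserear 390 170.45 [-133.9674   25.7832]
baserear 420 170.95 [-133.4664   56.2747]
baserear 440 171.14 [-133.2787   76.6007]
treadlerear 276 183.25 [-127.7709  -86.3868]
treadlerear 282 182.73 [-128.2727  -80.7503]
treadlerear 288 183.32 [-127.7042  -75.1474]
treadlerear 294 183.58 [-127.4579  -69.5319]
stopfront 340 337.72 [ 52.1382 -23.0136]
stopfront 355 336.98 [51.1594 -6.3015]
stopfront 370 336.8 [50.9147 10.4155]
stopfront 385 337.58 [51.9214 27.1911]
stopback 340 344.83 [ 61.5499 -22.8671]
stopback 355 344.9 [61.6448 -6.0109]
stopback 370 344.88 [61.6018 10.8417]
stopback 385 344.84 [61.5389 27.6917]
flapfront 335 301.7 [  2.4834 -29.3932]
flapfront 345 301.65 [  2.4164 -18.8046]
flapfront 355 301.54 [ 2.2779 -8.2193]
flapfront 365 301.39 [2.0961 2.3619]
flapfront 372 300.81 [1.3875 9.7428]
```

Block is skewed about 2.5° anticlockwise, leaving roughly 2 mm open at its left front corner. I'll mend it by reopening the flap with a wider jaw and pushing on the left half of its rear end.

Call:
play_rows --jaw 78 --moves '[[[30,-3,0],[0,0,0]],[[65,-6,0],[0,0,0]],[[85,-8.3,-20],[0,0,0]],[[89,-8.7,-60],[0,0,0]],[[89,-8.7,-110],[0,0,0]],[[89,-8.7,-150],[0,0,0]],[[89,-8.7,-175],[0,0,0]],[[89,-8.7,-182],[0,0,0]],[[89,-8.7,-182],[0,0,0]]]'

```text
t: 12.15
ee_pos: [0.5209, -0.077, 0.0313]
tcp_rot: [-180.0, -0.0, 169.7]
wrist_force: [0.0, 0.5, -0.6]
width: 0.0782
gripper_force: 0.0
```

Call:
play_rows --moves '[[[0,0,-5],[0,0,0]],[[0,0,-10],[0,0,0]],[[0,0,-15],[0,0,0]],[[0,0,-19.5],[0,0,0]],[[0,0,-19.5],[0,0,0]]]'

```text
t: 12.78
ee_pos: [0.5209, -0.077, 0.0115]
tcp_rot: [-180.0, 0.0, 169.7]
wrist_force: [0.0, -1.2, 2.4]
width: 0.0779
gripper_force: 1.3
```

```bash
cat > look.py <<'E'
from h import *
import sys
s=ctrl.get_state(); T=wristT(s);K=ctrl.camera_model("wrist")["mtx"];q=np.array([.5692,-.048,-.1796])
i=ctrl.snapshot("wrist"); cv2.imwrite(f"pics/{sys.argv[1]}.png",i[:,:,::-1]); I=i[:,:,0].astype(float)
print(s["t"],s["ee_pos"],s["tcp_rot"],s["wrist_force"],s["width"])
for y in range(-20,22,4):   # scan rear end along the lane on z=29 and report strongest edges
    X=np.arange(-34,-14,.25); uv=proj(K,T,J2W(q,[(x,y,29) for x in X])).astype(np.float32)
    a=cv2.remap(i.astype(np.float32),uv[None,:,0],uv[None,:,1],cv2.INTER_LINEAR)[0][:,0]
    g=np.convolve(np.diff(a),np.ones(8)/8,'same'); k=g[6:-6].argmax()+6
    print(y,X[k],round(g[k],1),uv[k].round(0),a[::10].round(0))
E
python3 look.py w7
```

```text
12.775 [ 0.5209 -0.077   0.0115] [-179.9856    0.0001  169.6963] [ 0.0053 -1.1976  2.4412] 0.07793108156098849
-20 -22.25 1.5 [361. 326.] [104.  87.  91.  90.  92. 103. 104. 104.]
-16 -22.25 1.7 [370. 326.] [ 97.  87.  89.  92.  92. 105. 105. 104.]
-12 -22.75 1.6 [380. 325.] [ 94.  86.  87.  89.  93. 105. 105. 105.]
-8 -23.0 1.9 [389. 324.] [ 90.  88.  88.  90.  91. 107. 107. 106.]
-4 -23.5 1.3 [399. 323.] [ 85.  88.  89.  91.  94. 104. 104. 103.]
0 -23.75 1.3 [408. 323.] [ 87.  86.  89.  93.  95. 104. 104. 103.]
4 -28.75 5.9 [419. 313.] [ 25.  24.  44.  88.  94. 107. 107. 106.]
8 -20.0 7.0 [427. 331.] [ 24.  24.  24.  24.  25.  28.  91. 105.]
12 -19.75 0.5 [436. 331.] [24. 26. 25. 24. 24. 25. 27. 28.]
16 -17.75 0.4 [445. 335.] [39. 40. 31. 31. 31. 30. 28. 30.]
20 -27.5 0.2 [457. 315.] [97. 84. 32. 28. 28. 28. 26. 27.]
```

The rear edge scan works (about 3–4° skew still). Pushing at the left half now.

Call:
play_rows --moves '[[[2,-0.4,0],[0,0,0]],[[4,-0.7,0],[0,0,0]],[[5,-0.9,0],[0,0,0]],[[6,-1.1,0],[0,0,0]],[[7,-1.3,0],[0,0,0]],[[8,-1.4,0],[0,0,0]],[[8,-1.4,0],[0,0,0]]]'

```text
t: 13.7
ee_pos: [0.529, -0.0783, 0.0118]
tcp_rot: [-180.0, 0.0, 169.7]
wrist_force: [-1.7, -1.7, 2.0]
width: 0.0778
gripper_force: 1.3
```

Call:
play_rows --moves '[[[1,-0.2,0],[0,0,0]],[[2,-0.4,0],[0,0,0]],[[2,-0.4,0],[0,0,0]]]'

```text
t: 14.08
ee_pos: [0.5299, -0.0782, 0.0115]
tcp_rot: [180.0, -0.1, 169.7]
wrist_force: [-8.3, 2.0, 6.9]
width: 0.078
gripper_force: 4.8
```

```bash
python3 look.py w8
```

```text
14.075 [ 0.5299 -0.0782  0.0115] [179.9909  -0.1238 169.7314] [-8.302   2.0243  6.9052] 0.0779841710619768
-20 -21.75 1.5 [361. 308.] [124.  86.  89.  92.  93. 103. 105. 105.]
-16 -22.25 1.7 [370. 307.] [120.  85.  91.  91.  93. 104. 106. 105.]
-12 -22.75 1.5 [380. 306.] [118.  88.  87.  89.  92. 106. 105. 104.]
-8 -22.75 1.9 [390. 306.] [117.  88.  89.  90.  91. 107. 107. 106.]
-4 -23.25 1.3 [399. 305.] [112.  86.  91.  92.  93. 104. 104. 103.]
0 -23.0 1.5 [409. 306.] [106.  76.  87.  93.  94. 106. 106. 105.]
4 -20.25 7.6 [418. 311.] [ 26.  25.  25.  24.  24.  28.  99. 108.]
8 -30.25 0.3 [430. 290.] [25. 26. 25. 24. 25. 25. 24. 24.]
12 -28.75 0.3 [440. 293.] [82. 29. 25. 24. 25. 24. 25. 26.]
16 -17.0 0.4 [446. 318.] [84. 84. 84. 49. 32. 34. 31. 31.]
20 -30.25 5.9 [460. 290.] [29. 32. 83. 83. 99. 84. 29. 27.]
```

```bash
python3 - <<'E'
from h import *
K=ctrl.camera_model("wrist")["mtx"];q=np.array([.5692,-.048,-.1796])
def scan(n,T,pts,z):
    i=cv2.imread(f"pics/{n}.png").astype(np.float32)[:,:,2]
    for A,B in pts:
        t=np.linspace(0,1,81)[:,None]; X=np.array(A)*(1-t)+np.array(B)*t
        uv=proj(K,T,J2W(q,np.c_[X,np.full(81,z)])).astype(np.float32)
        a=cv2.remap(i,uv[None,:,0],uv[None,:,1],cv2.INTER_LINEAR)[0]
        g=np.convolve(np.abs(np.diff(a)),np.ones(5)/5,'same');k=g[4:-4].argmax()+4
        print(n,X[k].round(1),round(float(g[k]),1))
T1=np.load("w1.npz")["T"]
print("rear");scan("w1",T1,[((-97,y),(-82,y)) for y in range(-18,20,6)],29)
print("front");scan("w1",T1,[((-23,y),(-9,y)) for y in range(-18,20,6)],29)
print("left");scan("w1",T1,[((x,15),(x,27)) for x in range(-82,-20,10)],29)
print("right");scan("w1",T1,[((x,-30),(x,-18)) for x in range(-82,-20,10)],29)
a=cv2.imread("pics/w6.png")[255:355,325:395];b=cv2.imread("pics/w8.png")[240:340,335:475]
f=lambda m,k:cv2.resize(m,None,fx=k,fy=k,interpolation=cv2.INTER_CUBIC)
cv2.imwrite("pics/m9.png",np.hstack([f(a,3.7),f(b,3.7)]))
E
```

```text
rear
w1 [-92.7 -18. ] 2.3
w1 [-92.9 -12. ] 2.2
w1 [-92.9  -6. ] 2.3
w1 [-92.7   0. ] 2.6
w1 [-92.9   6. ] 2.7
w1 [-92.9  12. ] 2.9
w1 [-92.9  18. ] 3.0
front
w1 [-16.2 -18. ] 2.0
w1 [-16. -12.] 1.4
w1 [-15.3  -6. ] 3.9
w1 [-11.4   0. ] 4.4
w1 [-9.9  6. ] 1.1
w1 [-11.1  12. ] 6.3
w1 [-12.5  18. ] 3.7
left
w1 [-82.   26.2] 1.1
w1 [-72.   23.7] 0.7
w1 [-62.   24.3] 1.0
w1 [-52.   23.7] 0.8
w1 [-42.   26.2] 1.0
w1 [-32.   26.2] 0.6
w1 [-22.   26.2] 1.0
right
w1 [-82.  -24.6] 1.1
w1 [-72.  -28.5] 5.3
w1 [-62.  -24.3] 4.6
w1 [-52.  -25.2] 3.7
w1 [-42.  -21.9] 2.5
w1 [-32.  -29.4] 3.4
w1 [-22.  -29.4] 4.2
```

View pics/m9.png

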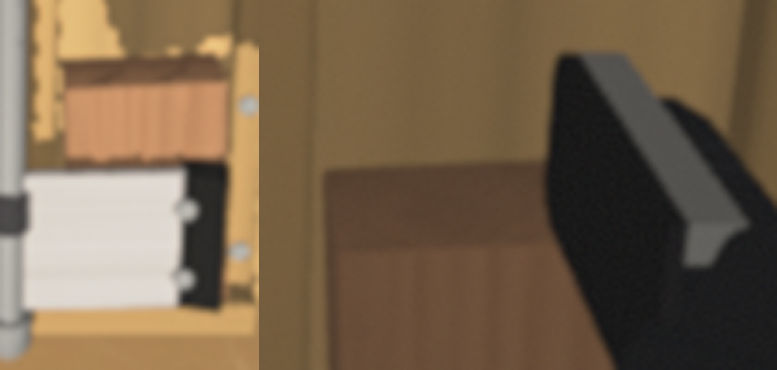

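Picture shows the block's rear edge still slopes (325,172)→(545,160), so it is still yawed. I'll use the wrist torque to see which finger carries the push.

```bash
python3 - <<'E'
from h import *
s=ctrl.get_state(); print(s["wrist_force"],s["wrist_torque"],s["ee_pos"],s["t"])
T=wristT(s);K=ctrl.camera_model("wrist")["mtx"];q=np.array([.5692,-.048,-.1796])
i=cv2.imread("pics/w8.png").astype(np.float32)[:,:,2]
# treadle right edge angle: bright->bench edge along row at jig x -90
for x in(-95,-85,-75):
  for th in np.arange(.2,.68,.06):
    P=[(x,-40-d*np.cos(th)-2*np.sin(th),38-d*np.sin(th)+2*np.cos(th)) for d in(55,)]
    uv=proj(K,T,J2W(q,P))[0]
    r=int(round(uv[1])); 
    if th<.21: print(x,"row",r,[int(a) for a in i[r,150:290:4]] if r>0 else "")
    print(round(th,2),uv.round(0),end=" ")
  print()
E
```

```text
[-9.0903  0.6102  5.6988] [0.2553 1.6729 0.213 ] [ 0.5299 -0.0783  0.0115] 14.125
-95 row 128 [159, 160, 161, 161, 161, 161, 162, 164, 165, 164, 164, 197, 205, 201, 198, 197, 198, 199, 200, 199, 203, 201, 204, 200, 199, 198, 203, 203, 198, 197, 199, 205, 204, 200, 196]
0.2 [158. 128.] 0.26 [164. 127.] 0.32 [170. 126.] 0.38 [176. 126.] 0.44 [182. 125.] 0.5 [188. 125.] 0.56 [195. 124.] 0.62 [201. 124.] 0.68 [208. 123.] 
-85 row 156 [161, 160, 161, 160, 161, 161, 162, 162, 160, 162, 162, 163, 202, 208, 201, 198, 202, 199, 201, 202, 202, 204, 204, 204, 201, 199, 201, 204, 201, 198, 199, 203, 205, 201, 198]
0.2 [161. 156.] 0.26 [167. 154.] 0.32 [173. 153.] 0.38 [179. 152.] 0.44 [185. 151.] 0.5 [191. 150.] 0.56 [197. 149.] 0.62 [204. 148.] 0.68 [210. 147.] 
-75 row 183 [162, 160, 161, 162, 162, 161, 160, 161, 161, 161, 164, 163, 184, 207, 206, 201, 199, 202, 201, 200, 201, 204, 203, 205, 202, 200, 200, 207, 203, 199, 201, 206, 209, 206, 200]
0.2 [165. 183.] 0.26 [170. 181.] 0.32 [176. 179.] 0.38 [182. 177.] 0.44 [187. 175.] 0.5 [194. 174.] 0.56 [200. 172.] 0.62 [206. 171.] 0.68 [212. 170.]
```

Finger friction is pinning the rear sideways (the rear has to move left for the block to square up). I'll sweep the finger left while pushing lightly.

Call:
play_rows --moves '[[[0.2,1,0.5],[0,0,0]],[[0.4,2,1],[0,0,0]],[[0.8,3,1.5],[0,0,0]],[[1.2,4,2],[0,0,0]],[[1.4,5,2],[0,0,0]],[[1.4,5,2],[0,0,0]]]'

```text
t: 14.88
ee_pos: [0.5318, -0.0743, 0.0136]
tcp_rot: [-179.9, -0.0, 169.7]
wrist_force: [-6.3, -4.9, 2.1]
width: 0.0782
gripper_force: 4.2
```

```bash
python3 look.py w10
```

```text
14.875 [ 0.5318 -0.0743  0.0136] [-179.949    -0.0378  169.672 ] [-6.257  -4.8678  2.1056] 0.07816496953248855
-20 -27.25 0.3 [350. 291.] [125. 114.  99. 102.  99. 100. 100.  98.]
-16 -20.5 1.4 [359. 305.] [121.  99.  89.  92.  94.  94. 105. 105.]
-12 -20.75 1.5 [369. 305.] [119.  98.  89.  91.  96.  94. 106. 106.]
-8 -21.25 1.4 [379. 304.] [120.  99.  89.  89.  91.  96. 107. 106.]
-4 -20.75 1.9 [388. 305.] [114.  97.  90.  89.  92.  94. 107. 108.]
0 -21.25 1.4 [398. 304.] [122.  99.  89.  92.  94.  95. 104. 105.]
4 -20.75 1.3 [407. 305.] [125. 103.  86.  91.  94.  96. 107. 106.]
8 -19.5 6.9 [416. 307.] [ 25.  23.  25.  24.  24.  24.  78. 109.]
12 -23.5 0.3 [427. 299.] [26. 25. 24. 25. 24. 25. 24. 24.]
16 -24.5 0.3 [437. 297.] [85. 44. 25. 24. 25. 26. 25. 24.]
20 -23.25 0.6 [446. 300.] [78. 84. 84. 71. 23. 28. 28. 29.]
```

Now squared: rear edge at -20.9 almost uniformly, matching the home value of -21. A small final push, then back off straight and let the flap down slowly.

Call:
play_rows --moves '[[[1,-0.2,0],[0,0,0]],[[1.5,-0.3,0],[0,0,0]],[[1.5,-0.3,0],[0,0,0]],[[-3,0,0],[0,0,0]],[[-6,0.5,0],[0,0,0]],[[-10,1.2,0],[0,0,0]],[[-12,1.6,0],[0,0,0]],[[-12,1.6,3],[0,0,0]],[[-12,1.6,6],[0,0,0]],[[-12,1.6,9],[0,0,0]],[[-12,1.6,12],[0,0,0]],[[-12,1.6,16],[0,0,0]],[[-12,1.6,22],[0,0,0]],[[-12,1.6,50],[0,0,0]],[[-30,5,90],[0,0,0]],[[-60,10,140],[0,0,0]],[[-100,17,180],[0,0,0]],[[-100,17,200],[0,0,0]],[[-100,17,200],[0,0,0]]]'

```text
t: 17.3
ee_pos: [0.4329, -0.0564, 0.2154]
tcp_rot: [179.9, 0.2, 169.7]
wrist_force: [0.1, 0.0, -0.2]
width: 0.0783
gripper_force: 0.0
```

```bash
python3 look.py w11
```

```text
17.3 [ 0.4329 -0.0564  0.2154] [179.9151   0.1865 169.7177] [ 0.1038  0.0058 -0.2316] 0.07828343111837917
-20 -23.25 0.3 [332. 276.] [225. 218. 215. 210. 207. 210. 211. 212.]
-16 -22.5 6.1 [336. 277.] [222. 159. 100. 113. 126. 183. 200. 198.]
-12 -23.0 7.0 [340. 276.] [217. 155. 102. 108. 119. 185. 202. 201.]
-8 -22.25 6.4 [344. 277.] [220. 158. 100. 106. 125. 186. 202. 201.]
-4 -22.25 6.8 [347. 277.] [218. 156.  99. 110. 122. 185. 204. 203.]
0 -23.0 7.0 [351. 276.] [213. 153. 101. 106. 115. 182. 200. 199.]
4 -22.25 6.3 [355. 277.] [223. 160.  99. 109. 126. 183. 200. 198.]
8 -22.25 6.5 [359. 277.] [197. 163.  97. 109. 123. 182. 199. 198.]
12 -22.25 7.2 [362. 277.] [202. 162. 100. 104. 113. 180. 198. 197.]
16 -22.25 6.6 [366. 277.] [191. 167.  99. 106. 122. 184. 201. 201.]
20 -22.25 6.1 [370. 277.] [198. 169. 100. 110. 121. 176. 193. 193.]
```

```bash
python3 -c "
from bench import ctrl
print(ctrl.finish_job())"
```

```text
the job is handed in; nothing more can be done
None
```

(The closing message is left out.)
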